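# Dispense one lipstick from the dresser's gravity dispenser

### The job

Press the paddle at the side of the lipstick dispenser all the way down with a fingertip so that the gate lifts and the front lipstick rolls down to the front lip, then let the paddle come back up so that the gate shuts and the next lipstick rolls up to it. Let out just the one lipstick and let the tubes roll by themselves: do not touch or pick up any of them. Leave the loose lipstick, the brush cup, the jewelry dish and the fan where they stand.

Things in the scene. Friction and masses are not known exactly. Their poses are not given: they have to be found in the camera images.
- dispenser: lipstick dispenser, fixed: open chute 150 mm long, 94 mm wide, white floor, low clear side walls. Origin on the dresser top under its middle; x to its high rear end, z up: the 78 mm lane runs at y = 0 and falls 20 deg towards -x to a 14 mm front lip. Wall tops rise from 20 mm (front) to 73 mm (rear), 56 mm beside the paddle's pad, outer faces y = +-42 mm; the paddle is on the -y side
- shaft (a point): middle of the steel shaft (along the dispenser's y, 55 mm up, x = -12 mm) across the chute between two white brackets (y = +-44 mm, 63 mm tall). One rocker turns on it: a gate blade hanging in front of the first tube, a hold-back blade behind it, and the paddle outside the chute
- key (a joint): angle of the rocker: 0 at rest (paddle up, gate down), grows as the paddle is pressed, stop at 0.651 rad. The gate lets the front tube through at about 0.53 rad while the hold-back keeps the second tube: press to the stop. A spring brings it back: about 1.3 N at the pad to start, 4 N at the stop
- key_top (a point): middle of the rubber pad (26 by 22 mm) on the paddle's free end, 50 mm from the shaft: press here. Paddle: white strip 28 mm wide, 5 mm thick, 64 mm long, from the shaft to the dispenser's +x. At rest x = 35, y = -64 mm, 74 mm up, strip rising 19 deg to its free end; fully pressed 42 mm up and falling 18 deg, x changed by under 4 mm on the way. Moves with the paddle
- lip1_center (a point): middle of the front, lowest queued tube, held by the gate: closed lipstick, black plastic with a narrow brass band, cylinder 22 mm in diameter, 74 mm long, about 22 g, lying across the chute. At the gate it is at x = -4 mm, 40 mm up in the dispenser's frame; lying against the front lip at x = -52 mm, 22 mm up
- lip2_center (a point): middle of the second tube of the queue, same kind, touching the first, 22 mm up the chute from it
- lip3_center (a point): middle of the third and last tube of the queue, same kind, 44 mm up the chute from the first
- spare: loose lipstick standing upright on the dresser in front of the paddle side of the dispenser, like the queued ones: 22 mm across, 74 mm tall; origin at the middle of its foot
- brushcup: grey silicone makeup brush cup, 76 mm across and 95 mm tall, with three brushes up to about 195 mm; origin at the middle of its foot; stands on the dispenser's +y side
- dish: white ceramic jewelry dish with blue rim, 98 mm across, 26 mm tall; origin at the middle of its foot; stands beyond the paddle on the -y side
- fan: white plastic mini fan, round foot 88 mm across, round 112 mm head, 190 mm tall; origin at the middle of its foot; stands to the rear on the dispenser's +y side, beyond the cup

How it is judged:
By the outcome, as a careful person would: the job done as asked, in the order asked, and still so for the second after the job is handed in, with the robot touching nothing.
It also fails if it takes over 34 s, if anything falls off the work surface, if the arm or the gripper's body presses on something with over 40 N, if the wrist force passes 120 N, or if a joint passes its speed limit or range.

### The arm

A 7-joint arm with a two-finger parallel gripper is mounted at the origin on the work surface. World frame = base frame: x ahead of the robot, y to its left, z up, the work surface at z = 0. Lengths are in m, angles in degrees, forces in N, time in s.
With the tool pointing down it reaches from about 0.425 to 0.825 m from the base axis. Payload 3.6 kg.
Tool frame: the origin (TCP) lies between the finger pads; the fingertips stand 8 mm ahead of it and the grasp point (between the pads) lies 11 mm behind it (bot.tips_ahead is the distance from the TCP to the fingertips, in m); y points along the fingers, x is the direction in which the jaws open and shut, and the axes are right-handed (so a half turn about y gives the same grasp; the last joint's range is limited). The gripper opens to 85 mm and grips with 20 to 120 N. Pads are 22 mm wide; open, the fingers measure 114 mm over their backs; the gripper's body (76 mm by 85 mm) begins 54 mm behind the grasp point. The pads swing forward as they close: fully open they stand 13 mm farther back than shut.
Start: joints at [-70.101, 35.231, -0.722, 81.555, 0.464, 63.22, -2.315], TCP at [0.237, 0.605, 0.239] pointing down, gripper open.
Joint ranges: [-178.69, 178.69], [-17.37, 117.87], [-77.05, 75.6], [15.02, 138.74], [-78.02, 258.01], [0.78, 113.62], [-162.83, 162.83]. Speed limits (degrees/s): [159.86, 159.86, 180, 180, 180, 180, 180].

### API

Orientations are given as a 3x3 rotation matrix whose columns are the frame's x, y, z axes.
In Python, from plant import bot gives the robot as it stands.
- The arm moves only by the shell command python3 -m handwheel 'ROWS' [FORCE]. ROWS is JSON, a list that holds one entry, the list of rows, each a list of 7 numbers: the turn, a rotation vector about the tool's x, y, z in degrees, then the shift along the tool's x, y, z in mm, then the closure, from -1 (fully open) to 1 (shut). A call has 1 to 8 rows; each row shifts and turns the commanded pose from where the row before left it, along the tool's axes as they then stand; what a row does not reach is not made up. A row lasts 1/10 s, in which the tool goes at most 50 mm and 8.59 degrees, less where a joint would pass 70% of its speed; a pose out of reach is approached as far as the arm can. A call with a gripper value outside its range is refused whole. The fingers move at their own pace and stop on an object; FORCE is the grip in N (left out, the last holds). Time passes only in rows, so rows that do not move let the fingers close. It gives the time, the measured TCP pose, the force and the opening at its end, in the units of the state.
- bot.get_obs(): the state, without advancing time (a new reading comes with each control period).
- bot.capture(name): name is "side" or "top"; returns a dict with "color" (480x640x3 uint8, red, green, blue), "fx", "fy", "cx", "cy" (pixels), "xyz" and "attitude" of the camera in the world. Camera axes: x right, y down, z forward; pixel columns grow to the right and rows downward; lengths in m; the calibration is good to about 2 mm. A picture is of the moment at which its call begins. There is no depth.
- bot.hand_in(): hands the job in, once; it reports no verdict.
The state is a dict: "t": time; "joint_pos": joint angles; "joint_vel": joint speeds; "joint_efforts": joint torques, N m; "eef_pos": TCP position; "orientation": TCP orientation; "wrist_force": force on the tool from outside, world axes, zero at the start; "ft_torque": the same for the moment, N m; "opening": opening from 0.0 (shut) to 1.0 (fully open).
Only numpy, scipy, OpenCV 4.12 (cv2) and the standard library are available. Lean on these libraries where they do the work, as an engineer would, in place of code of your own. Each camera call takes 0.05 s, during which the arm holds its last target.

## Working session

There is one attempt and no reset: what is moved stays moved. The work goes in short steps, Python scripts to look and compute and a shell command to move; the robot and the scene stay as the last step left them, time stands still between calls to the robot, and variables do not carry over. Pictures are saved under pics/ and viewed, and the job is handed in when it is done.

```bash
ls; mkdir -p pics; python3 - <<'E'
from plant import bot
import cv2
o=bot.get_obs(); print({k:o[k] for k in('t','eef_pos','orientation','wrist_force','opening')})
for n in('side','top'):
    c=bot.capture(n); cv2.imwrite(f'pics/{n}0.png',c['color'][:,:,::-1]); print(n,c['fx'],c['fy'],c['cx'],c['cy'],c['xyz'],c['attitude'])
E
```

```text
pics
{'t': 0.0, 'eef_pos': array([0.23703074, 0.60440485, 0.23810279]), 'orientation': array([[ 3.65046837e-01, -9.59407562e-04, -9.30988661e-01],
       [ 9.30985354e-01, -2.48125502e-03,  3.65048097e-01],
       [-2.66025020e-03, -9.99996461e-01, -1.25799081e-05]]), 'wrist_force': array([ 0.70423907,  0.4797809 , -0.74702527]), 'opening': 0.9972304687763485}
side 576.278927378008 576.278927378008 317.27796369350204 236.21118986378858 [ 0.10258556 -0.37232376  0.78357433] [[ 0.69599036 -0.54007754  0.47319517]
 [-0.71785192 -0.5078177   0.47624553]
 [-0.01691263 -0.67114636 -0.74113192]]
top 618.64782357872 618.64782357872 324.11363927242616 237.5309786157226 [0.31308794 0.07483916 1.37130931] [[ 0.01106136 -0.98133746  0.1919751 ]
 [-0.99988554 -0.0088732   0.01225412]
 [-0.01032199 -0.19208867 -0.98132329]]
```

View pics/side0.png

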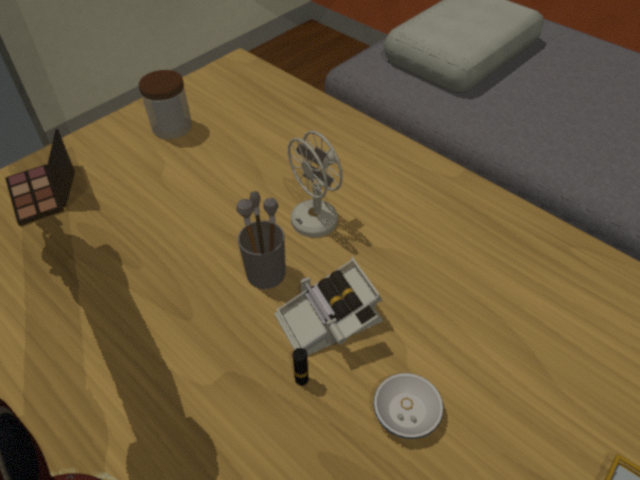

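View pics/top0.png

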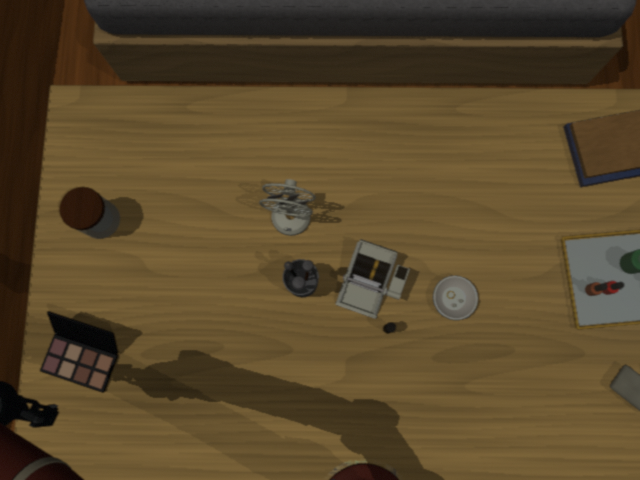

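```bash
python3 - <<'E'
import cv2
a=cv2.imread('pics/side0.png')[250:400,250:450]; cv2.imwrite('pics/s0c.png',cv2.resize(a,None,fx=4,fy=4,interpolation=2))
a=cv2.imread('pics/top0.png')[225:345,325:485]; cv2.imwrite('pics/t0c.png',cv2.resize(a,None,fx=5,fy=5,interpolation=2))
E
```

```text
(no output)
```

View pics/s0c.png

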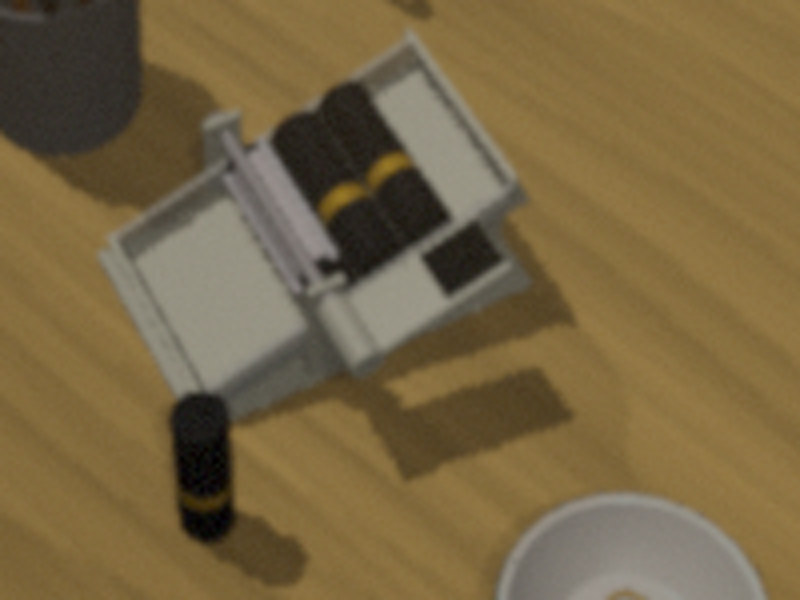

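View pics/t0c.png

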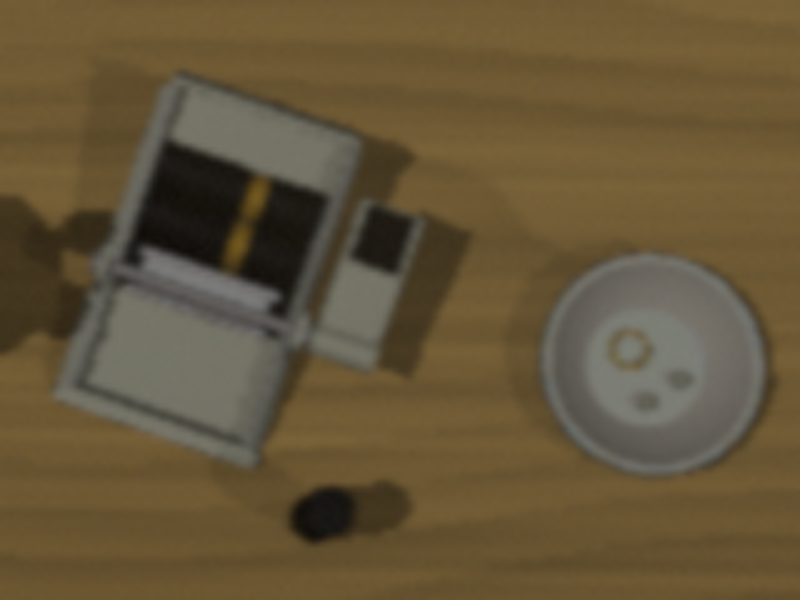

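```bash
cat > h.py <<'E'
import numpy as np
from scipy.optimize import least_squares
C={'side':(576.279,317.278,236.211,[ 0.10258556,-0.37232376,0.78357433],[[ 0.69599036,-0.54007754,0.47319517],[-0.71785192,-0.5078177,0.47624553],[-0.01691263,-0.67114636,-0.74113192]]),
'top':(618.648,324.114,237.531,[0.31308794,0.07483916,1.37130931],[[ 0.01106136,-0.98133746,0.1919751 ],[-0.99988554,-0.0088732,0.01225412],[-0.01032199,-0.19208867,-0.98132329]])}
def proj(n,p):
    f,cx,cy,t,R=C[n]; q=np.array(R).T@(np.asarray(p)-t); return np.array([cx+f*q[0]/q[2],cy+f*q[1]/q[2]])
def tri(us,ut):
    return least_squares(lambda p:np.r_[proj('side',p)-us,proj('top',p)-ut],[.45,-.05,.05])
def onplane(n,u,z):
    f,cx,cy,t,R=C[n]; d=np.array(R)@[(u[0]-cx)/f,(u[1]-cy)/f,1]; t=np.array(t); return t+d*(z-t[2])/d[2]
def world(q,p):
    c,s=np.cos(q[2]),np.sin(q[2]); return np.array([q[0]+c*p[0]-s*p[1],q[1]+s*p[0]+c*p[1],p[2]])
E
python3 - <<'E'
from h import *
r=tri((365.5,314.5),(402.2,272.4)); print('pad',r.x,r.fun)
O=[('side',(365.5,314.5),(.035,-.064,.074)),('top',(402.2,272.4),(.035,-.064,.074)),
('top',(397,252),(.075,-.042,.073)),('top',(360,240),(.075,.042,.073)),('side',(352.5,258),(.075,.042,.073)),('side',(380,296.2),(.075,-.042,.073)),
('side',(275.7,312.5),(-.075,.042,.018)),('top',(336.4,304.6),(-.075,.042,.018)),('top',(376,318),(-.075,-.042,.018))]
f=lambda q:np.concatenate([proj(n,world(q,p))-u for n,u,p in O])
r=least_squares(f,[.5,0,.0],loss='soft_l1');q=r.x;print(q,np.degrees(q[2]));print(f(q).reshape(-1,2).round(1))
print('pad',world(q,(.035,-.064,.074)),'pressed',world(q,(.037,-.064,.042)))
print('spare top',onplane('top',(325+325/5,225+513/5),.074),onplane('side',(250+202/4,250+415/4),.074),'foot',onplane('side',(250+208/4,250+528/4),.0))
print('dish',onplane('top',(325+655/5,225+363/5),.026))
for n,u in(('cup',(301,279)),('fan',(290,200))): print(n,onplane('top',u,.09))
E
```

```text
pad [ 0.49418827 -0.07527272  0.07049651] [-0.13033554  0.031593    0.11631376 -0.15200069]
[ 0.47976928 -0.00413403 -0.32145318] -18.417910590986754
[[-0.3 -0.5]
 [ 0.6  0.3]
 [ 1.6 -0.2]
 [ 1.1 -0.8]
 [ 0.4 -1.7]
 [ 0.4 -2.7]
 [-5.  -0.1]
 [ 1.7  3.3]
 [-1.2  2.5]]
pad [ 0.49275596 -0.07591387  0.074     ] pressed [ 0.49465352 -0.07654576  0.042     ]
spare top [ 0.37764617 -0.04781278  0.074     ] [ 0.37975677 -0.05408081  0.074     ] foot [ 0.37636106 -0.05664053  0.        ]
dish [ 0.44604903 -0.19601112  0.026     ]
cup [0.47525572 0.13803628 0.09      ]
fan [0.64481749 0.16465229 0.09      ]
```

```bash
python3 -m handwheel '[[[0,0,0,0,-30,0,1],[0,0,0,0,-30,0,1],[0,4,0,-5,0,-44,1],[0,4,0,-5,0,-44,1],[0,4,0,-5,0,-44,1],[0,4,0,-5,0,-44,1],[0,4,0,-5,0,-44,1]]]' 40
```

```text
t: 0.8
eef_pos: [0.417, 0.4745, 0.2986]
orientation: [[0.664, -0.001, -0.748], [0.748, -0.001, 0.664], [-0.001, -1.0, -0.0]]
wrist_force: [0.8, 0.1, 0.1]
opening: -0.007
```

```bash
python3 -m handwheel '[[[0,4,0,-5,0,-42,1],[0,4,0,-5,0,-42,1],[0,4,0,-5,0,-42,1],[0,4,0,-5,0,-42,1],[0,4,0,-5,0,-42,1],[0,4,0,-5,0,-42,1],[0,4,0,-5,0,-42,1]]]' && python3 -m handwheel '[[[0,4,0,-5,0,-40,1],[0,4,0,-5,0,-40,1],[0,4,0,-5,0,-40,1],[0,4,0,-5,0,-40,1],[0,4,0,-5,0,-40,1],[0,4,0,-5,0,-40,1],[0,0,0,0,0,0,1]]]'
cat > pos.py <<'E'
from plant import bot
from h import *
import sys
o=bot.get_obs();p=o['eef_pos'];R=o['orientation']
print(o['t'],p.round(4),R.round(3).tolist(),o['wrist_force'].round(1))
yaw=np.arctan2(R[1,0],R[0,0]);print('yaw',np.degrees(yaw))
tgt=np.array([.4935,-.0765,.10])
print('shift in tool mm',(R.T@(tgt-p)*1000).round(1))
E
python3 pos.py
```

```text
t: 1.5
eef_pos: [0.5619, 0.2198, 0.2987]
orientation: [[0.937, -0.001, -0.349], [0.349, -0.001, 0.937], [-0.001, -1.0, -0.0]]
wrist_force: [0.7, 0.2, 0.1]
opening: -0.002
t: 2.2
eef_pos: [0.5745, -0.0272, 0.2995]
orientation: [[0.997, -0.001, 0.073], [-0.073, -0.006, 0.997], [-0.001, -1.0, -0.006]]
wrist_force: [1.0, -0.8, 0.2]
opening: -0.004
2.2 [ 0.5745 -0.0272  0.2995] [[0.997, -0.001, 0.073], [-0.073, -0.006, 0.997], [-0.001, -1.0, -0.006]] [ 1.  -0.8  0.2]
yaw -4.198867077374057
shift in tool mm [-77.  199.9 -53.9]
```

```bash
python3 -m handwheel '[[[0,0,0,-38,0,-27,1],[0,0,0,-39,0,-27,1],[0,7,0,0,30,0,1],[0,7,0,0,30,0,1],[0,0,0,0,30,0,1],[0,0,0,0,30,0,1],[0,0,0,0,30,0,1],[0,0,0,0,0,0,1]]]'; python3 pos.py; python3 - <<'E'
from plant import bot
import cv2
for n,(r,c) in {'side':(200,250),'top':(190,325)}.items():
    a=bot.capture(n)['color'][r:r+200,c:c+240,::-1]; cv2.imwrite(f'pics/{n}1.png',cv2.resize(a,None,fx=3,fy=3,interpolation=2))
E
```

```text
t: 3.0
eef_pos: [0.4929, -0.0663, 0.1459]
orientation: [[0.954, -0.009, 0.298], [-0.298, 0.001, 0.954], [-0.009, -1.0, -0.002]]
wrist_force: [-1.0, -0.6, 0.1]
opening: -0.001
3.0 [ 0.4929 -0.0663  0.1459] [[0.954, -0.009, 0.298], [-0.298, 0.001, 0.954], [-0.009, -1.0, -0.002]] [-1.  -0.6  0.1]
yaw -17.366355998132377
shift in tool mm [ 4.  45.9 -9.5]
```

View pics/side1.png

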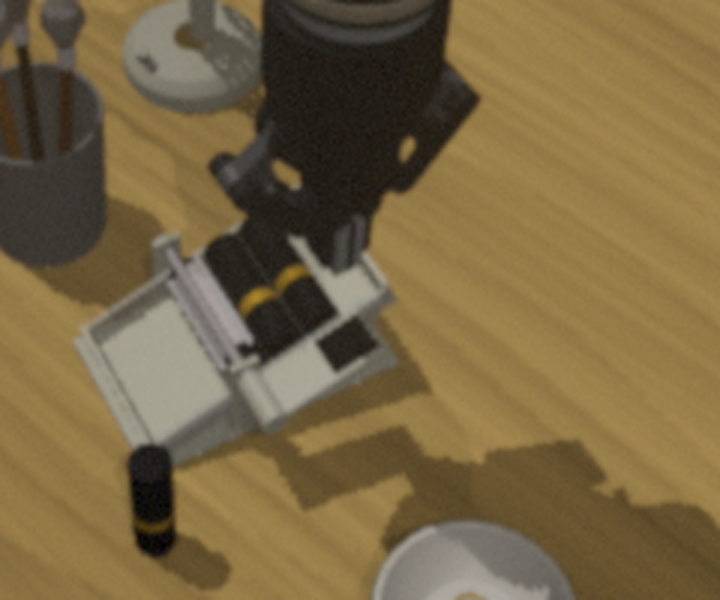

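View pics/top1.png

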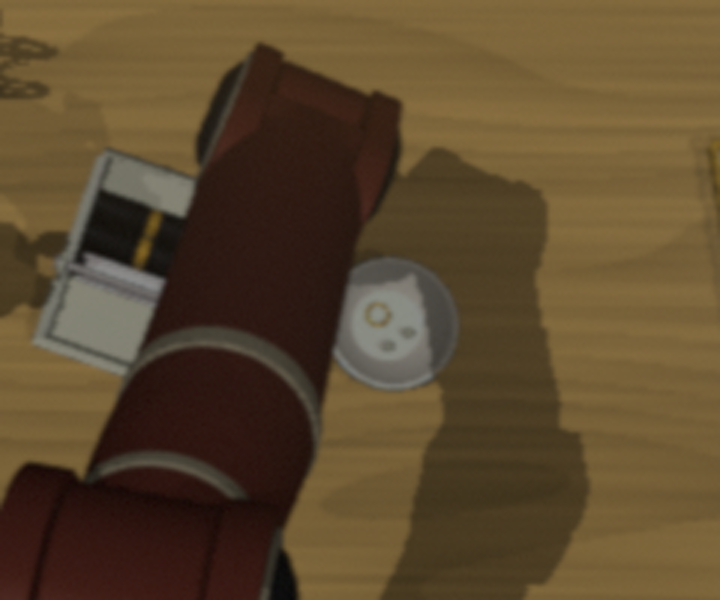

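```bash
python3 - <<'E'
from h import *
p=proj('side',(.4929,-.0663,.138));print(p,(p-[250,200])*3)
p=proj('side',(.4935,-.0765,.074));print(p,(p-[250,200])*3)
E
python3 -m handwheel '[[[0,1,0,4,0,-10,1],[0,0,0,0,15,0,1],[0,0,0,0,15,0,1],[0,0,0,0,6,0,1],[0,0,0,0,0,0,1]]]'; python3 pos.py;python3 - <<'E'
from plant import bot
import cv2
for n,(r,c) in {'side':(200,250)}.items():
    a=bot.capture(n)['color'][r:r+200,c:c+240,::-1]; cv2.imwrite(f'pics/{n}2.png',cv2.resize(a,None,fx=3,fy=3,interpolation=2))
E
```

```text
[362.08530613 283.99398967] [336.25591839 251.98196901]
[365.79954036 313.93633271] [347.39862109 341.80899813]
t: 3.6
eef_pos: [0.497, -0.0789, 0.1138]
orientation: [[0.949, 0.001, 0.317], [-0.317, -0.0, 0.949], [0.001, -1.0, -0.0]]
wrist_force: [0.3, -0.3, 0.8]
opening: -0.0
3.6 [ 0.497  -0.0789  0.1138] [[0.949, 0.001, 0.317], [-0.317, -0.0, 0.949], [0.001, -1.0, -0.0]] [ 0.3 -0.3  0.8]
yaw -18.46761103589975
shift in tool mm [-4.1 13.8  1.2]
```

View pics/side2.png

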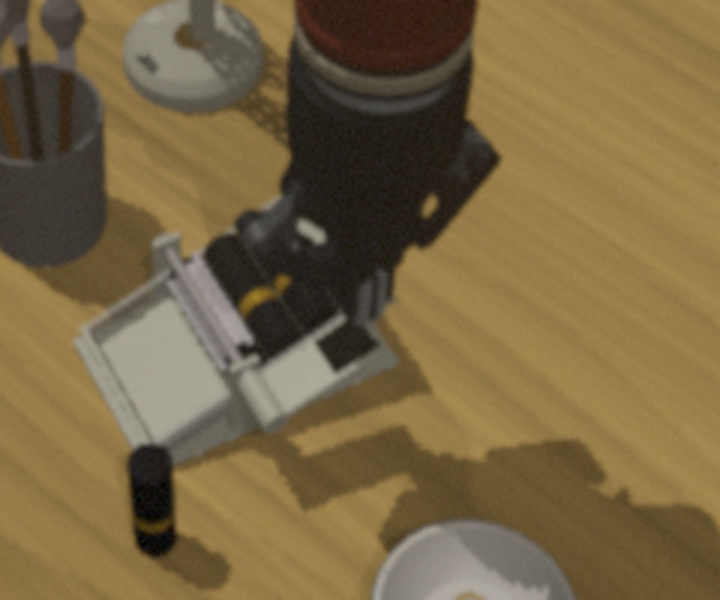

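```bash
python3 -m handwheel '[[[0,0,0,-4,0,1,1],[0,0,0,0,12,0,1],[0,0,0,0,12,0,1],[0,0,0,0,8,0,1],[0,0,0,0,8,0,1],[0,0,0,0,8,0,1],[0,0,0,0,0,0,1]]]'; python3 pos.py; python3 - <<'E'
from plant import bot
import cv2
for n,(r,c) in {'side':(200,250)}.items():
    a=bot.capture(n)['color'][r:r+200,c:c+240,::-1]; cv2.imwrite(f'pics/{n}3.png',cv2.resize(a,None,fx=3,fy=3,interpolation=2))
E
```

```text
t: 4.35
eef_pos: [0.4935, -0.0763, 0.0645]
orientation: [[0.949, -0.0, 0.316], [-0.316, -0.0, 0.949], [-0.0, -1.0, -0.0]]
wrist_force: [0.4, -0.1, 2.4]
opening: -0.001
4.35 [ 0.4935 -0.0763  0.0645] [[0.949, -0.0, 0.316], [-0.316, -0.0, 0.949], [-0.0, -1.0, -0.0]] [ 0.4 -0.1  2.4]
yaw -18.428396575233073
shift in tool mm [  0.1 -35.5  -0.2]
```

View pics/side3.png

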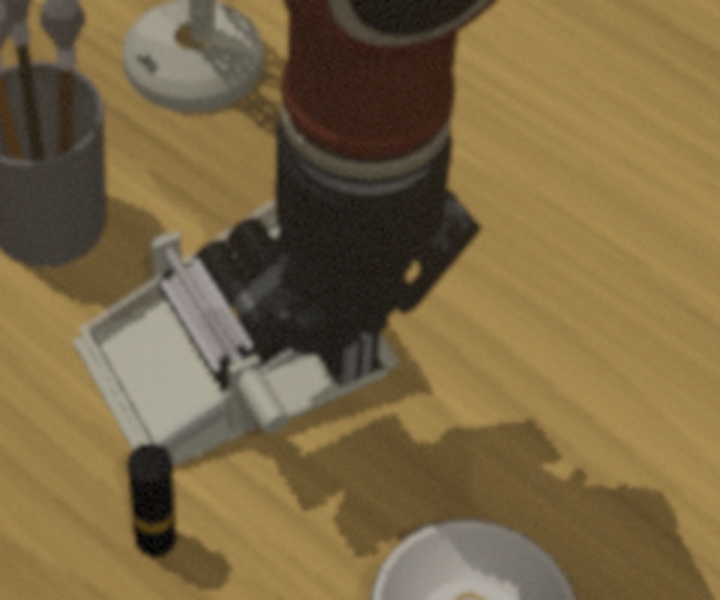

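```bash
python3 -m handwheel '[[[0,0,0,0,5,0,1],[0,0,0,0,4,0,1],[0,0,0,0,0,0,1]]]'; python3 -m handwheel '[[[0,0,0,0,2,0,1],[0,0,0,0,0,0,1]]]';python3 -m handwheel '[[[0,0,0,0,2,0,1],[0,0,0,0,0,0,1]]]'; python3 - <<'E'
from plant import bot
import cv2
for n,(r,c) in {'side':(200,250)}.items():
    a=bot.capture(n)['color'][r:r+200,c:c+240,::-1]; cv2.imwrite(f'pics/{n}4.png',cv2.resize(a,None,fx=3,fy=3,interpolation=2))
E
```

```text
t: 4.7
eef_pos: [0.4931, -0.0761, 0.0561]
orientation: [[0.949, -0.0, 0.316], [-0.316, -0.0, 0.949], [-0.0, -1.0, -0.0]]
wrist_force: [-0.1, -1.1, 3.8]
opening: 0.001
t: 4.9
eef_pos: [0.4929, -0.076, 0.0543]
orientation: [[0.949, -0.001, 0.316], [-0.316, 0.0, 0.949], [-0.001, -1.0, -0.0]]
wrist_force: [-1.0, -0.4, 4.3]
opening: -0.0
t: 5.1
eef_pos: [0.4932, -0.0761, 0.0525]
orientation: [[0.949, -0.0, 0.316], [-0.316, 0.0, 0.949], [-0.0, -1.0, 0.0]]
wrist_force: [-0.4, -0.0, 4.8]
opening: -0.0
```

View pics/side4.png

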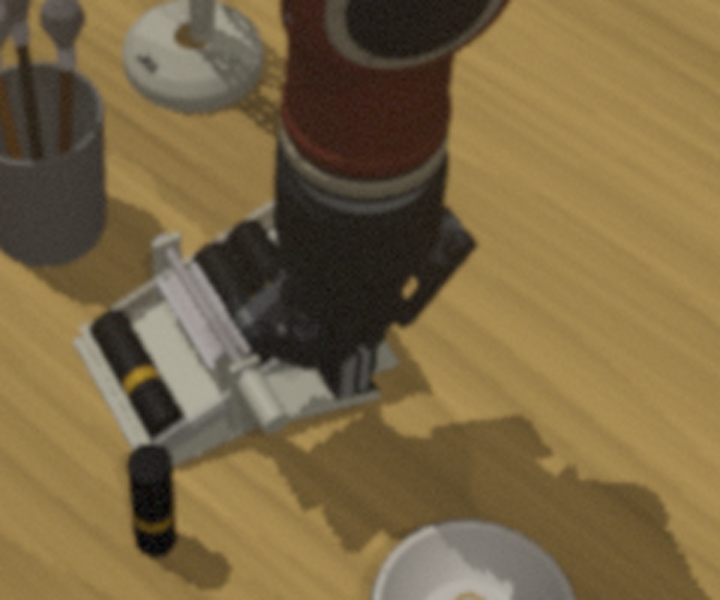

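The front lipstick lies against the front lip at crop (140,375). There is no sign of the stop yet, so I press on in small steps.

```bash
python3 -m handwheel '[[[0,0,0,0,1,0,1],[0,0,0,0,0,0,1]]]' | grep -E "eef|wrist"; python3 -m handwheel '[[[0,0,0,0,1,0,1],[0,0,0,0,0,0,1]]]'| grep -E "eef|wrist"
```

```text
eef_pos: [0.4937, -0.0762, 0.0521]
wrist_force: [-0.4, 0.4, 8.5]
eef_pos: [0.4942, -0.0763, 0.0517]
wrist_force: [-0.6, -0.1, 12.0]
```

The force now climbs about 4 N/mm, so the paddle is on its stop. Releasing it.

```bash
python3 -m handwheel '[[[0,0,0,0,-6,0,1],[0,0,0,0,-8,0,1],[0,0,0,0,-8,0,1],[0,0,0,0,-8,0,1],[0,0,0,0,-10,0,1],[0,0,0,0,-20,0,1],[0,0,0,0,-30,0,1],[0,0,0,0,-40,0,1]]]'; python3 -m handwheel '[[[0,0,0,0,-40,0,1],[0,0,0,0,-40,0,1],[0,0,0,35,0,0,1],[0,0,0,35,0,0,1],[0,0,0,35,0,0,1],[0,0,0,0,0,0,1],[0,0,0,0,0,0,1]]]'; python3 - <<'E'
from plant import bot
import cv2
for n,(r,c) in {'side':(200,250),'top':(190,325)}.items():
    a=bot.capture(n)['color'][r:r+200,c:c+240,::-1]; cv2.imwrite(f'pics/{n}5.png',cv2.resize(a,None,fx=3,fy=3,interpolation=2))
E
```

```text
t: 6.35
eef_pos: [0.4914, -0.0756, 0.1803]
orientation: [[0.949, -0.005, 0.316], [-0.316, 0.0, 0.949], [-0.005, -1.0, -0.001]]
wrist_force: [1.2, 0.4, 1.5]
opening: -0.001
t: 7.05
eef_pos: [0.5921, -0.1092, 0.2596]
orientation: [[0.949, -0.003, 0.316], [-0.316, 0.0, 0.949], [-0.003, -1.0, -0.001]]
wrist_force: [-0.6, 1.2, 0.2]
opening: -0.005
```

View pics/side5.png

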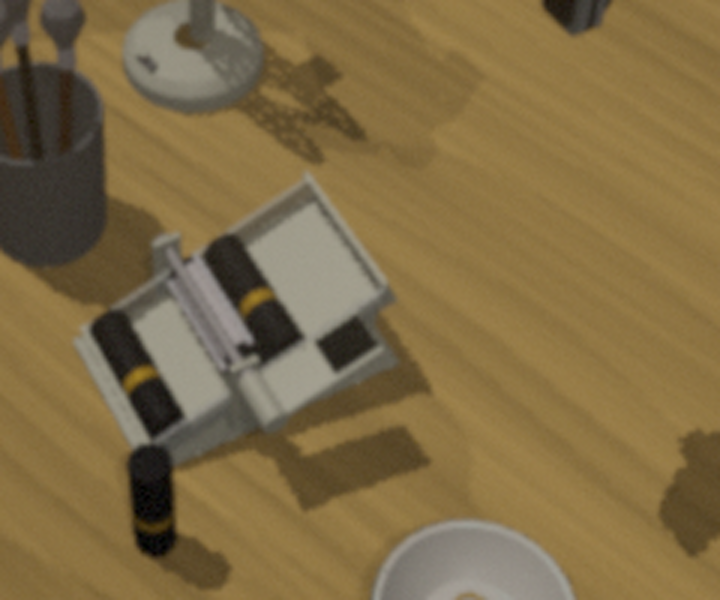

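View pics/top5.png

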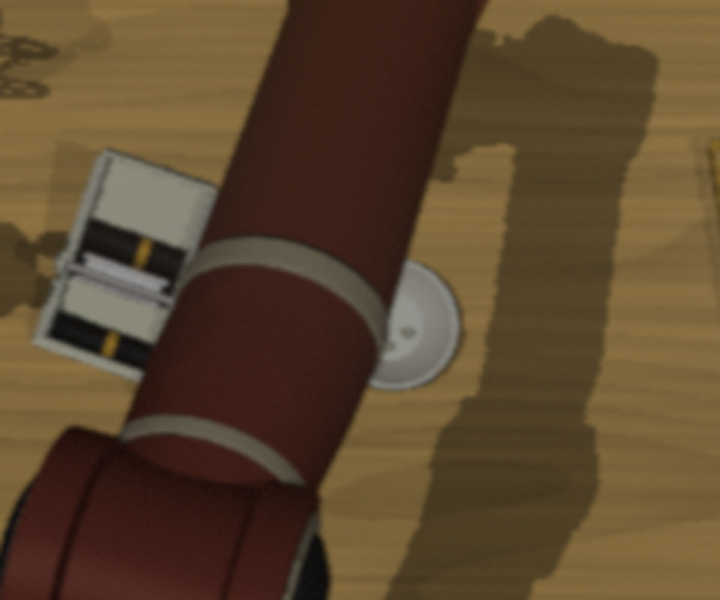

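```bash
python3 -m handwheel '[[[0,0,0,0,0,0,1],[0,0,0,0,0,0,1],[0,0,0,0,0,0,1],[0,0,0,0,0,0,1],[0,0,0,0,0,0,1]]]'; python3 - <<'E'
from plant import bot
import cv2,numpy as np
a=bot.capture('side')['color'][:,:,::-1].astype(int)
b=cv2.imread('pics/side5.png');b=cv2.resize(b,(240,200),interpolation=cv2.INTER_AREA).astype(int)
d=cv2.blur(np.abs(a[200:400,250:490]-b).astype(np.float32),(5,5))
print('max change since last view in dispenser area',d[60:160,20:135].max())
bot.hand_in()
E
```

```text
t: 7.65
eef_pos: [0.5928, -0.1092, 0.2604]
orientation: [[0.949, 0.0, 0.316], [-0.316, 0.0, 0.949], [0.0, -1.0, 0.0]]
wrist_force: [0.3, -0.0, -0.1]
opening: 0.001
max change since last view in dispenser area 4.68
the job is handed in; nothing more can be done
```

The front lipstick was let out and lies against the front lip, and I handed the job in at about 7.7 s. I pressed the paddle's pad with the shut fingertips until the upward force rose from about 5 N to 12 N, which showed it was on its stop. Then I let it back up and moved the arm clear.

**Last checks:**
- **Tubes:** the last side picture shows exactly one lipstick at the lip and the paddle back up. The last queued lipstick has moved up one place.
- **Second lipstick:** it sits under the rocker at the gate, where the cameras cannot see it. I inferred its place from the third lipstick resting where the second used to be.
- **Settling:** nothing moved in the dispenser area between the last two side pictures, beyond image noise.
- **Other objects:** the loose lipstick, the cup, the fan's foot and the dish look unmoved. I compared these by eye only.
- **Force and contact:** the wrist force was never above about 12 N in any reading. At the end the arm was touching nothing.

No check failed or disagreed.

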